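Stack a frame-corner ornament in its gluing jig

TASK

The base block of a carved frame ornament already sits in the gluing jig. Lay the square spacer with the round hole flat on it, squarely between the jig's corner guides, then set the round rosette centred on the spacer with its knob upward. Lower each piece into place rather than dropping it, and leave all three stacked flat in the jig.

Things in the scene. Friction and masses are not known exactly. Their poses are not given: they have to be found in the camera images.
- jig: Fixed jig: plywood board 130 x 130 x 12 mm with four L-shaped corner guides (10 mm thick) round a 70 x 70 mm pocket, sides along its x and y. Pocket floor 12 mm above the bench; inner faces upright to 66 mm above the bench, then lips flaring out 30 deg to 78 mm. Mid-side gaps 46 mm wide, open from the board up, let fingers in beside the pieces. Origin: pocket centre at bench level; z up.
- base_block: Plain wooden block, 60 x 60 mm and 28 mm high, already loose in the jig's pocket, its top 40 mm above the bench. Origin: centre of its underside; x and y along its sides, z up.
- spacer: Square wooden spacer 60 x 60 x 20 mm with a 33 mm round hole through its middle, lying flat on the bench; same after quarter turns. Origin: centre of its underside; x, y along its sides, z up. A smaller square tile (42 mm, no hole) nearby is not wanted.
- rosette: Turned wooden rosette standing on the bench, knob up: disc 60 mm across, 12 mm thick, with a ring of beads to 16 mm above its underside; central upright knob 28 mm across, reaching 42 mm above its underside. Origin: centre of its underside; z up. A plain round disc (68 mm, no knob) nearby is not wanted.
Not all that is in view belongs to the job. What is shaped like the spacer but red is not meant.

How it is judged:
On the way:
1. the spacer lies flat and square on the base block in the jig (horizontal distance between each of base_block, spacer and jig below 0.012 m and z of base_block in the frame of jig between 0.007 and 0.017 m and angle between each of base_block, spacer's own z axis and vertical below 0.17 rad and z of spacer in the frame of jig between 0.035 and 0.045 m and (angle between the x axis of spacer and the x axis of jig, either way round below 0.21 rad or angle between the x axis of spacer and the y axis of jig, either way round below 0.21 rad)), for 0.2 s.
At the end, for the whole second after the job is handed in: Base block, spacer and rosette rest stacked in this order in the jig: each within 12 mm of the pocket centre, within 5 mm of its height (undersides 12, 40, 60 mm above the bench) and within 9.7 degrees of level; spacer sides within 12 degrees of the jig's, any quarter turn (all of step 1 and horizontal distance between rosette and jig below 0.012 m and z of rosette in the frame of jig between 0.055 and 0.065 m and angle between rosette's own z axis and vertical below 0.17 rad and linear speed of each of base_block, spacer, rosette below 0.03 m/s); the robot touches nothing.
It fails at once if the spacer is dropped into the jig from a height (falls freely faster than 0.8 m/s, a drop of about 33 mm) (contact force between the fingers and spacer below 0.05 N and linear speed of spacer above 0.8 m/s and horizontal distance between spacer and jig below 0.08 m).
It fails at once if the rosette is dropped into the jig from a height (falls freely faster than 0.8 m/s, a drop of about 33 mm) (contact force between the fingers and rosette below 0.05 N and linear speed of rosette above 0.8 m/s and horizontal distance between rosette and jig below 0.08 m).
It also fails if it takes over 51 s, if anything falls off the work surface, if the arm or the gripper's body presses on something with over 40 N, if the wrist force passes 120 N, or if a joint passes its speed limit or range.

ROBOT

A 6-joint arm with a two-finger parallel gripper is mounted at the origin on the work surface. World frame = base frame: x ahead of the robot, y to its left, z up, the work surface at z = 0. Lengths are in m, angles in rad, forces in N, time in s.
With the tool pointing down it reaches from about 0.35 to 1 m from the base axis. Payload 7.1 kg.
Tool frame: the origin (TCP) lies at the very end of the fingers, on their centre line; the grasp point (between the pads) lies 19 mm behind it (manip.hold_point_z is the distance from the TCP to the grasp point, in m); x points along the fingers, y is the direction in which the jaws open and shut, and the axes are right-handed (so a half turn about x gives the same grasp; the last joint's range is limited). The gripper opens to 85 mm and grips with 20 to 120 N. Pads are 22 mm wide; open, the fingers measure 114 mm over their backs; the gripper's body (76 mm by 85 mm) begins 54 mm behind the grasp point. The pads swing forward as they close: fully open they stand 13 mm farther back than shut.
Start: joints at [-1.249, 0.423, 1.63, -0, 1.089, -0.019], TCP at [0.209, -0.589, 0.231] pointing down, gripper open.
Joint ranges: [-3, 3], [-0.9, 2.11], [0.09, 2.58], [-1.31, 4.45], [0.11, 2.69], [-2.54, 2.54]. Speed limits (rad/s): [2.39, 2.39, 3.01, 3.14, 3.14, 3.14].

INTERFACE

Orientations are given as a rotation vector (axis times angle).
In Python, from station import manip gives the robot as it stands.
- The arm moves only by the tool jog_arm, never from a script. Its argument "plan" is a list of rows, each a list of 2 entries, a list of its own where there are three numbers: the shift along the tool's x, y, z in m, then the turn, a rotation vector about the tool's x, y, z in degrees. In form: [[[x, y, z], [rx, ry, rz]], ...]. A call has 1 to 5 rows; each row is the pose to reach, as a shift and turn from the pose measured when the call began, along the tool's axes at that moment; what a row does not reach only later rows make up. A row lasts 1/10 s, in which the tool goes at most 50 mm and 8.59 degrees, less where a joint would pass 70% of its speed; a pose out of reach is approached as far as the arm can. A call with a gripper value outside its range is refused whole. "jaw" is the finger opening in m, from 0 to 0.0854, set as the call begins (left out, the last holds). The fingers move at their own pace and stop on an object; the grip force is fixed at half the most. Time passes only in rows, so rows that repeat a pose let the fingers close. It gives the time, the measured TCP pose, the force and the opening at its end, in the units of the state.
- manip.read_state(): the state, without advancing time (a new reading comes with each control period).
- manip.snapshot(name): name is "scene" or "top" or "wrist"; returns a dict with "pixels" (384x512x3 uint8, red, green, blue), "vfov" (degrees; the focal length in pixels is half the picture's height over the tangent of half this angle, whatever the lens; pixels are square), "cx", "cy" (the principal point, pixels), "xyz" and "attitude" of the camera in the world; the wrist camera has in their place "tool_from_camera" (4x4, takes a point from camera to tool coordinates, whose origin is the TCP and whose axes are the tool frame's). Camera axes: x right, y up, looking along -z (the intrinsics and any distortion apply to the point x, -y, -z); pixel columns grow to the right and rows downward; lengths in m; the calibration is good to about 2 mm. A picture is of the moment at which its call begins: read the wrist's pose just before it. There is no depth.
- manip.job_done(): hands the job in, once; it reports no verdict.
The state is a dict: "t": time; "q": joint angles; "qvel": joint speeds; "joint_efforts": joint torques, N m; "position": TCP position; "ee_rot": TCP orientation; "contact_force": force on the tool from outside, world axes, zero at the start; "wrist_torque": the same for the moment, N m; "width": finger opening in m.
Only numpy, scipy, OpenCV 4.12 (cv2) and the standard library are available. Lean on these libraries where they do the work, as an engineer would, in place of code of your own. Each camera call takes 0.05 s, during which the arm holds its last target.

## Working session

There is one attempt and no reset: what is moved stays moved. The work goes in short steps, Python scripts to look and compute and a tool call to move; the robot and the scene stay as the last step left them, time stands still between calls to the robot, and variables do not carry over. Pictures are saved under pics/ and viewed, and the job is handed in when it is done.

Besides the shell and the picture viewer there is one more tool, called after "Request:" as name([rows], argument=value, ...), one row to a line, values as JSON. jog_arm: Moves the arm, as the interface text tells. Its arguments: {"type":"object","properties":{"plan":{"type":"array"},"jaw":{"type":"number"}},"required":["plan"]}

```bash
ls; mkdir -p pics; python3 - <<'E'
from station import manip
import cv2,json
print(manip.read_state()); print(manip.hold_point_z)
for n in ("scene","top"):
    s=manip.snapshot(n); cv2.imwrite(f"pics/{n}0.png",cv2.cvtColor(s["pixels"],cv2.COLOR_RGB2BGR))
    print(n,{k:v for k,v in s.items() if k!="pixels"})
E
```

```text
pics
{'t': 0.0, 'q': array([-1.24898255e+00,  4.23829241e-01,  1.63070185e+00, -4.65289218e-07,
        1.08860614e+00, -1.90087376e-02]), 'qvel': array([ 3.91855816e-05, -1.22302764e-03, -4.76007901e-04, -1.35137018e-03,
        7.53788881e-04, -8.11154075e-04]), 'joint_efforts': array([ 1.25806157e-03, -5.57378840e+01, -2.81744742e+01,  5.34478318e-05,
        7.46580918e-03, -7.35620205e-06]), 'position': array([ 0.20875764, -0.5885174 ,  0.23054828]), 'ee_rot': array([ 2.0368126 ,  0.3521149 , -2.03729498]), 'contact_force': array([ 0.60891004, -0.0727444 ,  1.35622967]), 'wrist_torque': array([-0.0217083 ,  0.04587258,  0.00556288]), 'width': 0.08526643606370267}
0.0187
scene {'vfov': 55.431392143001595, 'cx': 256.6810333319914, 'cy': 197.3285858165, 'xyz': array([ 0.78609306, -0.46876629,  0.53540009]), 'attitude': array([0.84959363, 0.23904133, 0.51993479])}
top {'vfov': 54.489382830905285, 'cx': 253.94703374680267, 'cy': 190.78127436054064, 'xyz': array([0.35428274, 0.01536755, 0.72660765]), 'attitude': array([ 0.14665509, -0.12864256, -1.53988453])}
```

View pics/scene0.png

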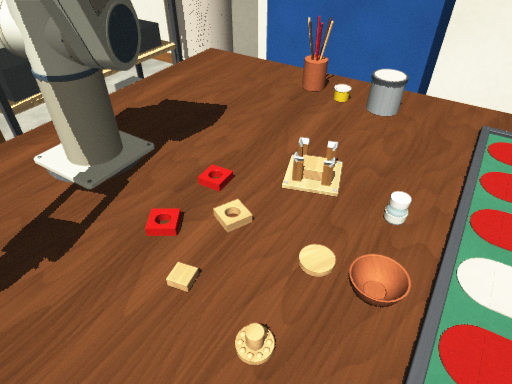

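View pics/top0.png

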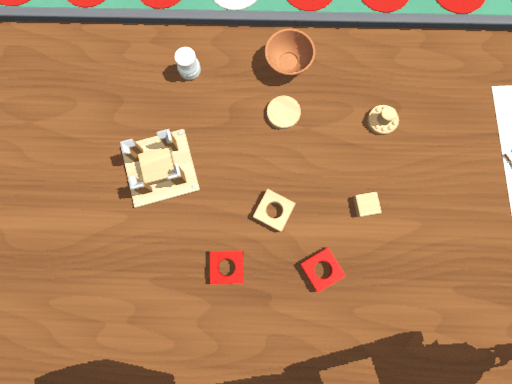

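The top view shows the wooden spacer at about (274,210), the jig at (158,167) and the rosette at (384,120). Red spacers and the plain decoys lie around them.

```bash
cat > h.py <<'E'
import numpy as np,cv2
from scipy.spatial.transform import Rotation as R
from station import manip
def grab(n,save=None):
    st=manip.read_state(); s=manip.snapshot(n)
    f=192/np.tan(np.radians(s["vfov"])/2)
    if n=="wrist":
        T=np.eye(4);T[:3,:3]=R.from_rotvec(st["ee_rot"]).as_matrix();T[:3,3]=st["position"]
        M=T@np.array(s["tool_from_camera"]); Rm,c=M[:3,:3],M[:3,3]
    else: Rm,c=R.from_rotvec(s["attitude"]).as_matrix(),np.array(s["xyz"])
    if save: cv2.imwrite(save,cv2.cvtColor(s["pixels"],cv2.COLOR_RGB2BGR))
    return dict(img=s["pixels"],f=f,cx=s["cx"],cy=s["cy"],R=Rm,c=c,st=st)
def ray(C,p,z):
    d=C["R"]@np.array([(p[0]-C["cx"])/C["f"],-(p[1]-C["cy"])/C["f"],-1.])
    return C["c"]+d*(z-C["c"][2])/d[2]
def proj(C,P):
    q=C["R"].T@(np.array(P)-C["c"]); return np.array([C["cx"]+C["f"]*q[0]/-q[2],C["cy"]-C["f"]*q[1]/-q[2]])
def wood(C):  # pale wood mask
    h=cv2.cvtColor(C["img"],cv2.COLOR_RGB2HSV)
    return cv2.inRange(h,(12,40,120),(35,190,255))
E
python3 - <<'E'
from h import *
for n in ("top","scene"):
    C=grab(n); m=wood(C); cv2.imwrite(f"pics/m_{n}.png",m)
    cs,_=cv2.findContours(m,cv2.RETR_EXTERNAL,cv2.CHAIN_APPROX_NONE)
    for c in cs:
        if cv2.contourArea(c)<150: continue
        M=cv2.moments(c);p=(M["m10"]/M["m00"],M["m01"]/M["m00"])
        print(n,np.round(p,1),cv2.contourArea(c),cv2.minAreaRect(c),"z.02:",ray(C,p,.02).round(4))
    if n=="top":
        print(C["R"].round(3)); b=cv2.resize(C["img"][90:240,110:410],None,fx=2.6,fy=2.6,interpolation=cv2.INTER_CUBIC); cv2.imwrite("pics/topz.png",b[:,:,::-1])
E
```

```text
top [497.5 374.8] 492.0 ((493.0, 371.5), (23.0, 36.0), 90.0) z.02: [ 0.1621 -0.4122  0.02  ]
top [351.  373.1] 1076.5 ((349.0, 370.0), (26.0, 60.0), 90.0) z.02: [ 0.1572 -0.1551  0.02  ]
top [246.9 194.9] 169576.0 ((255.5, 202.5), (361.0, 511.0), 90.0) z.02: [0.4714 0.0386 0.02  ]
[[ 0.027  0.984 -0.175]
 [-1.     0.025 -0.014]
 [-0.009  0.175  0.984]]
scene [ 32.5 348. ] 229.5 ((32.98674011230469, 346.6991271972656), (12.323442459106445, 51.36335754394531), 48.8140754699707) z.02: [ 0.3663 -0.4131  0.02  ]
scene [ 37.2 167.4] 4324.0 ((23.69454574584961, 159.0810089111328), (101.20523071289062, 140.38619995117188), 47.38594055175781) z.02: [-0.0456 -0.1325  0.02  ]
scene [163.4  56.8] 151.0 ((154.5, 56.0), (35.0, 14.0), -0.0) z.02: [-0.318   0.6023  0.02  ]
scene [259.  242.2] 98191.5 ((239.41859436035156, 239.7804718017578), (404.4886169433594, 433.19500732421875), 21.765867233276367) z.02: [ 0.5384 -0.0577  0.02  ]
```

View pics/topz.png

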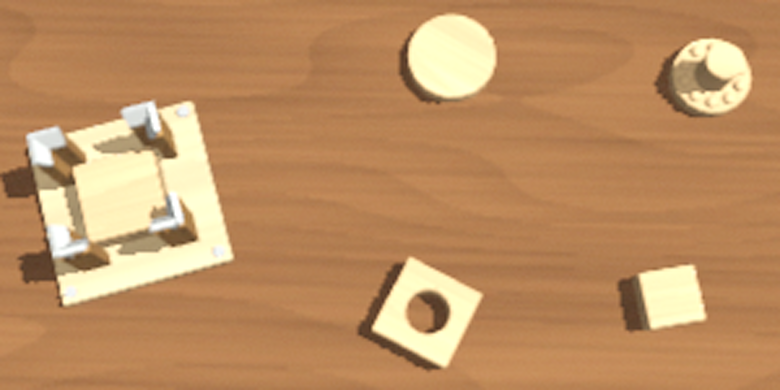

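View pics/m_top.png

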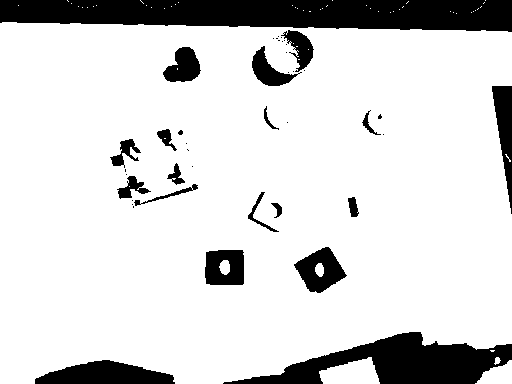

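```bash
python3 - <<'E'
import re
s=open("h.py").read()
s=re.sub(r"return cv2.inRange\(h.*",'return cv2.inRange(C["img"],(190,150,80),(255,255,235))',s)
open("h.py","w").write(s)
E
python3 - <<'E'
from h import *
for n in ("top","scene"):
    C=grab(n); m=wood(C); cv2.imwrite(f"pics/m2_{n}.png",m)
    print(C["img"][210,250],C["img"][205,262] )
    cs,_=cv2.findContours(m,cv2.RETR_EXTERNAL,cv2.CHAIN_APPROX_NONE)
    for c in cs:
        a=cv2.contourArea(c)
        if a<150: continue
        r=cv2.minAreaRect(c)
        w=[ray(C,p,.02) for p in cv2.boxPoints(r)]
        e=w[1]-w[0];e2=w[2]-w[1]
        print(n,np.round(r[0],1),a,"ctr",np.mean(w,0).round(4),"sides",np.linalg.norm(e).round(4),np.linalg.norm(e2).round(4),"ang",np.degrees(np.arctan2(e[1],e[0])).round(1))
E
```

```text
[192 136  89] [255 253 198]
top [368.2 203.7] 460.0 ctr [ 0.4606 -0.1934  0.02  ] sides 0.0436 0.0438 ang -77.1
top [274.2 209.6] 1004.5 ctr [ 0.4446 -0.0144  0.02  ] sides 0.0625 0.0631 ang -26.4
top [158.5 165.8] 3168.5 ctr [0.5257 0.213  0.02  ] sides 0.1342 0.1395 ang -73.3
top [384. 119.] 463.0 ctr [ 0.6314 -0.2291  0.02  ] sides 0.0598 0.0586 ang -88.7
top [283.5 111. ] 841.0 ctr [ 0.6435 -0.0294  0.02  ] sides 0.0665 0.0675 ang -88.7
top [289.5  51. ] 1722.0 ctr [ 0.7746 -0.0399  0.02  ] sides 0.102 0.0986 ang -88.8
[136  79  45] [131  79  44]
scene [253.4 343.9] 1070.5 ctr [ 0.6376 -0.2355  0.02  ] sides 0.0621 0.0602 ang 91.8
scene [180.5 275.3] 509.5 ctr [ 0.4623 -0.1964  0.02  ] sides 0.0559 0.0487 ang 111.6
scene [317.  259.5] 854.0 ctr [ 0.6499 -0.0369  0.02  ] sides 0.0686 0.0742 ang 31.9
scene [396.7 212. ] 289.0 ctr [0.7382 0.1694 0.02  ] sides 0.0775 0.0435 ang 98.6
scene [231.4 211.8] 591.0 ctr [ 0.4437 -0.0132  0.02  ] sides 0.0773 0.0754 ang 74.2
scene [312.  173.3] 1234.0 ctr [0.5267 0.2027 0.02  ] sides 0.1531 0.1418 ang 113.0
scene [ 33.6 117.2] 556.0 ctr [-0.291   0.0197  0.02  ] sides 0.101 0.1378 ang 93.0
scene [ 52.2 130.2] 768.0 ctr [-0.2235  0.0227  0.02  ] sides 0.1384 0.63 ang 101.4
scene [121.4  79.3] 275.0 ctr [-0.2886  0.3569  0.02  ] sides 0.1492 0.1533 ang 90.0
scene [154.7  64.4] 197.0 ctr [-0.2909  0.5266  0.02  ] sides 0.1635 0.1578 ang 93.5
scene [468.5  56.5] 7385.0 ctr [0.6885 1.5434 0.02  ] sides 0.5286 1.7014 ang 32.6
scene [262.   29.5] 434.5 ctr [-0.2336  1.2311  0.02  ] sides 0.0491 1.0232 ang 32.6
scene [199.3  26.5] 1380.0 ctr [-0.5328  1.0977  0.02  ] sides 0.1934 1.0462 ang 60.8
scene [149.9  20.4] 726.5 ctr [-0.8047  1.022   0.02  ] sides 0.2108 0.937 ang 69.0
scene [16.5 40.7] 872.5 ctr [-1.1697  0.4867  0.02  ] sides 0.2777 1.4594 ang 121.7
```

View pics/m2_top.png

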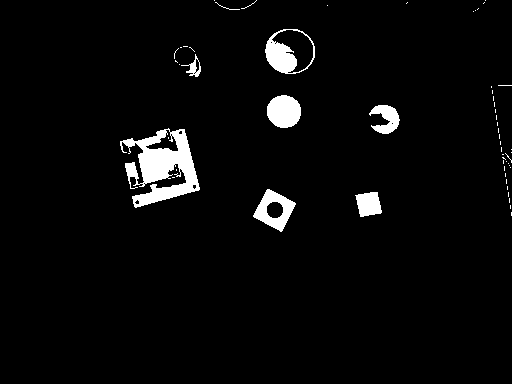

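```bash
cat >> h.py <<'E'
def go(x,y,z,jawdeg):
    st=manip.read_state(); R0=R.from_rotvec(st["ee_rot"]); 
    a=np.radians(jawdeg)
    best=None
    for k in (0,np.pi):
        ty=np.array([np.cos(a+k),np.sin(a+k),0]); tx=np.array([0,0,-1.]); tz=np.cross(tx,ty)
        Rt=R.from_matrix(np.c_[tx,ty,tz]); d=(R0.inv()*Rt).as_rotvec(degrees=True)
        if best is None or np.linalg.norm(d)<np.linalg.norm(best): best=d
    sh=R0.inv().apply(np.array([x,y,z])-st["position"])
    print("t",round(st["t"],2),"pos",st["position"].round(4),"w",round(st["width"],4),"q6",st["q"][5].round(2),"F",st["contact_force"].round(1))
    print("SHIFT",sh.round(4).tolist(),"TURN",best.round(2).tolist())
def jaw():
    m=R.from_rotvec(manip.read_state()["ee_rot"]).as_matrix(); return m
E
python3 - <<'E'
from h import *
print(jaw().round(3))
C=grab("top")
for p in [(186,130),(199,187),(136,207)]: print(p,ray(C,p,.012).round(4))
b=C["img"]
# base block top: zoom
cv2.imwrite("pics/jigz.png",cv2.resize(b[120:215,110:210],None,fx=6,fy=6,interpolation=cv2.INTER_CUBIC)[:,:,::-1])
go(.444,-.0137,.2,-26.4); go(.444,-.0137,.2,63.6)
E
```

```text
[[-0.     0.334 -0.942]
 [ 0.001 -0.942 -0.334]
 [-1.    -0.001 -0.   ]]
(186, 130) [0.6016 0.1652 0.012 ]
(199, 187) [0.4859 0.1328 0.012 ]
(136, 207) [0.4434 0.2529 0.012 ]
t 0.35 pos [ 0.2088 -0.5889  0.2311] w 0.0854 q6 -0.02 F [-0.  -0.1 -0.2]
SHIFT [0.0313, -0.4635, -0.4139] TURN [-44.08, -0.01, 0.02]
t 0.35 pos [ 0.2088 -0.5889  0.2311] w 0.0854 q6 -0.02 F [-0.  -0.1 -0.2]
SHIFT [0.0313, -0.4635, -0.4139] TURN [45.92, 0.01, 0.02]
```

View pics/jigz.png

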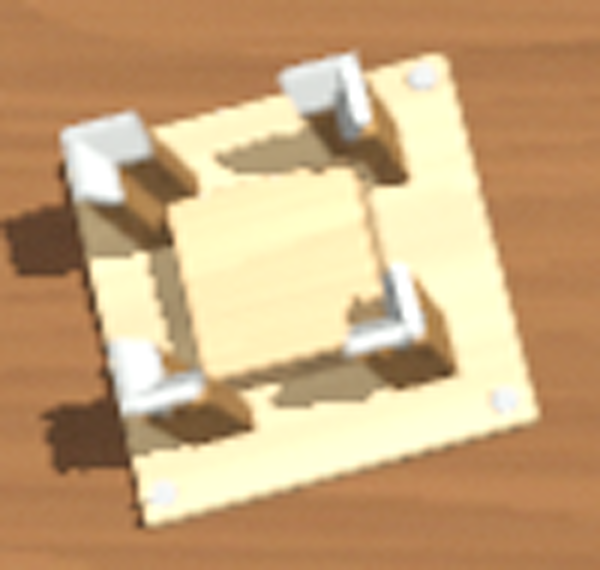

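Request:
jog_arm([
  [[0.03,-0.4635,-0.414],[-44,0,0]],
  [[0.03,-0.4635,-0.414],[-44,0,0]],
  [[0.03,-0.4635,-0.414],[-44,0,0]],
  [[0.03,-0.4635,-0.414],[-44,0,0]],
  [[0.03,-0.4635,-0.414],[-44,0,0]],
], jaw=0.0854)

```text
t: 0.85
position: [0.3038, -0.3562, 0.2193]
ee_rot: [1.55, 0.946, -1.549]
contact_force: [0.8, 0.5, 0.4]
width: 0.0855
```

```bash
python3 - <<'E'
from h import *
go(.444,-.0137,.2,-26.4)
E
```

```text
t 0.85 pos [ 0.3038 -0.3562  0.2193] w 0.0855 q6 -0.42 F [0.8 0.5 0.4]
SHIFT [0.0194, -0.0317, -0.3687] TURN [-0.78, -0.01, -0.02]
```

Request:
jog_arm([
  [[0.019,-0.0317,-0.3687],[-0.8,0,0]],
  [[0.019,-0.0317,-0.3687],[-0.8,0,0]],
  [[0.019,-0.0317,-0.3687],[-0.8,0,0]],
  [[0.019,-0.0317,-0.3687],[-0.8,0,0]],
  [[0.019,-0.0317,-0.3687],[-0.8,0,0]],
])

```text
t: 1.35
position: [0.3984, -0.125, 0.2069]
ee_rot: [1.541, 0.954, -1.539]
contact_force: [0.6, -0.9, -0.2]
width: 0.0858
```

```bash
python3 - <<'E'
from h import *
go(.444,-.0137,.2,-26.4)
E
```

```text
t 1.35 pos [ 0.3984 -0.125   0.2069] w 0.0858 q6 0.13 F [ 0.6 -0.9 -0.2]
SHIFT [0.0069, -0.0087, -0.1199] TURN [-0.0, -0.02, -0.08]
```

Request:
jog_arm([
  [[0.007,-0.0087,-0.12],[0,0,0]],
  [[0.007,-0.0087,-0.12],[0,0,0]],
  [[0.007,-0.0087,-0.12],[0,0,0]],
  [[0.007,-0.0087,-0.12],[0,0,0]],
  [[0.007,-0.0087,-0.12],[0,0,0]],
])

```text
t: 1.85
position: [0.4438, -0.0133, 0.1998]
ee_rot: [1.539, 0.955, -1.538]
contact_force: [0.4, 0.5, -0.2]
width: 0.0853
```

```bash
python3 - <<'E'
from h import *
C=grab("wrist","pics/w1.png")
go(.444,-.0137,.2,-26.4)
print("cam",C["c"].round(3),proj(C,(.444,-.0137,.02)).round(0))
E
```

```text
t 1.9 pos [ 0.4436 -0.0139  0.1999] w 0.0852 q6 0.4 F [-0.3  0.5  0.2]
SHIFT [-0.0001, 0.0002, -0.0004] TURN [0.02, 0.01, -0.07]
cam [0.475 0.048 0.343] [252. 173.]
```

View pics/w1.png

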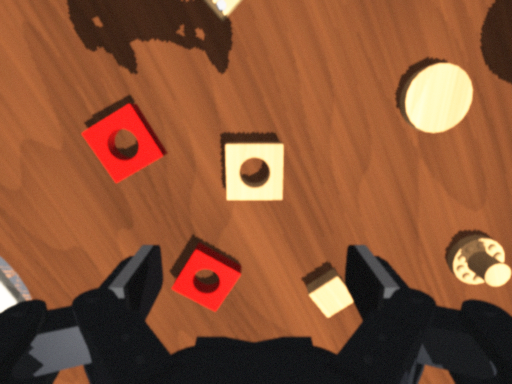

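The wrist picture shows the wooden spacer at (254,171), with its sides parallel to the image. The predicted position was (252,173), so the two agree.

```bash
python3 - <<'E'
from h import *
C=grab("wrist"); m=wood(C)
cs,_=cv2.findContours(m,cv2.RETR_EXTERNAL,cv2.CHAIN_APPROX_NONE)
for c in cs:
    a=cv2.contourArea(c)
    if a<300: continue
    r=cv2.minAreaRect(c); w=[ray(C,p,.02) for p in cv2.boxPoints(r)]; e=w[1]-w[0]
    print(np.round(r[0],1),a,np.mean(w,0).round(4),np.linalg.norm(e).round(4),np.linalg.norm(w[2]-w[1]).round(4),np.degrees(np.arctan2(e[1],e[0])).round(2)%90-90)
go(.4435,-.0135,.06,-26.4)
E
```

```text
[331.5 296.9] 992.0 [ 0.461  -0.1937  0.02  ] 0.0428 0.0423 -79.05
[480.4 264.6] 1213.5 [ 0.633  -0.2314  0.02  ] 0.0582 0.07 -3.9399999999999977
[254. 171.] 3185.0 [ 0.446  -0.0144  0.02  ] 0.0602 0.0608 -26.42
[438.5  97. ] 3617.0 [ 0.6442 -0.0291  0.02  ] 0.0655 0.0653 -69.11
t 1.95 pos [ 0.4436 -0.0143  0.1999] w 0.0855 q6 0.4 F [-0.4 -0.8  0.3]
SHIFT [0.1399, -0.0006, -0.0007] TURN [-0.04, 0.0, -0.07]
```

Request:
jog_arm([
  [[0.05,-0.0005,-0.001],[0,0,0]],
  [[0.1,-0.001,-0.0017],[0,0,0]],
  [[0.15,-0.001,-0.0017],[0,0,0]],
  [[0.15,-0.001,-0.0017],[0,0,0]],
  [[0.15,-0.001,-0.0017],[0,0,0]],
])

```text
t: 2.45
position: [0.4427, -0.0133, 0.0498]
ee_rot: [1.54, 0.954, -1.543]
contact_force: [0.4, -0.8, 0.8]
width: 0.0854
```

```bash
python3 - <<'E'
from h import *
C=grab("wrist","pics/w2.png")
go(.4453,-.0144,.002,-26.4)
E
```

```text
t 2.5 pos [ 0.4445 -0.0132  0.0515] w 0.0853 q6 0.41 F [ 0.4 -0.1  0.2]
SHIFT [0.0495, 0.0011, 0.0008] TURN [-0.12, -0.03, -0.16]
```

View pics/w2.png

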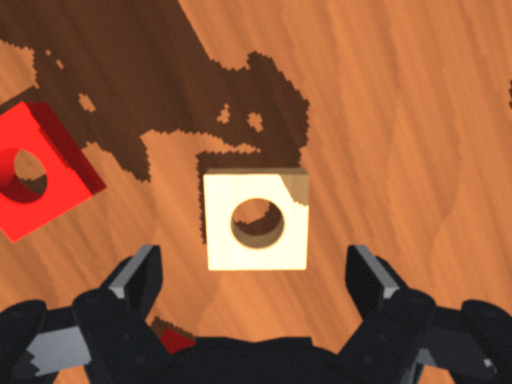

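The spacer is at (256,220), between the fingers at columns 160 and 347. The way down is clear.

Request:
jog_arm([
  [[0.025,0.001,0],[0,0,0]],
  [[0.04,0.001,0.0005],[0,0,0]],
  [[0.0497,0.001,0.0005],[0,0,0]],
  [[0.0497,0.001,0.0005],[0,0,0]],
  [[0.0497,0.001,0.0005],[0,0,0]],
])

```text
t: 3.0
position: [0.4466, -0.0143, 0.0036]
ee_rot: [1.545, 0.949, -1.536]
contact_force: [-0.8, -0.3, 0.7]
width: 0.0852
```

Request:
jog_arm([
  [[0,0,0],[0,0,0]],
  [[0,0,0],[0,0,0]],
  [[0,0,0],[0,0,0]],
  [[0,0,0],[0,0,0]],
  [[0,0,0],[0,0,0]],
], jaw=0.05)

```text
t: 3.5
position: [0.4474, -0.0143, 0.005]
ee_rot: [1.546, 0.948, -1.535]
contact_force: [-2.1, 0.6, 17.9]
width: 0.0584
```

```bash
python3 - <<'E'
from h import *
C=grab("wrist","pics/w3.png")
go(.4453,-.0144,.10,-26.4)
E
```

```text
t 3.55 pos [ 0.4474 -0.0143  0.005 ] w 0.0581 q6 0.41 F [-3.2  0.2 17.6]
SHIFT [-0.095, -0.0011, 0.0008] TURN [-0.12, -0.15, -0.43]
```

View pics/w3.png

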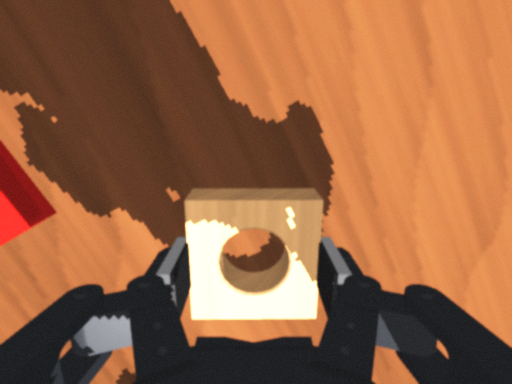

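The grip holds at a width of 58 mm. The 18 N upward force comes from the pads swinging forward against the bench or the piece. Next I lift gently.

Request:
jog_arm([
  [[-0.02,-0.001,0.001],[0,0,0]],
  [[-0.05,-0.001,0.001],[0,0,0]],
  [[-0.095,-0.001,0.001],[0,0,0]],
  [[-0.13,-0.001,0.001],[0,0,0]],
  [[-0.13,-0.001,0.001],[0,0,0]],
])

```text
t: 4.05
position: [0.448, -0.0147, 0.1393]
ee_rot: [1.551, 0.943, -1.527]
contact_force: [0.3, -0.6, -0.4]
width: 0.0584
```

```bash
python3 - <<'E'
from h import *
C=grab("wrist","pics/w4.png"); S=grab("scene")
P=C["st"]["position"]; p=proj(S,P); print("tcp px",p)
u,v=p.astype(int); cv2.imwrite("pics/s4.png",cv2.resize(S["img"][max(0,v-70):v+70,max(0,u-90):u+90],None,fx=4,fy=4,interpolation=cv2.INTER_CUBIC)[:,:,::-1])
go(.5225,.209,.16,16)
print(C["f"],manip.snapshot("wrist")["tool_from_camera"])
E
```

```text
tcp px [230.37369484 165.48119171]
t 4.15 pos [ 0.4455 -0.0146  0.1359] w 0.0582 q6 0.4 F [ 0.2  0.2 -0. ]
SHIFT [-0.0236, -0.0307, -0.2345] TURN [-42.52, 0.01, -0.61]
309.35147640444177 [[-6.16200786e-04  2.76718211e-01 -9.60950910e-01 -1.43272348e-01]
 [ 9.99999752e-01  4.97892445e-04 -4.97865938e-04  1.41605627e-03]
 [ 3.40681626e-04 -9.60950979e-01 -2.76718449e-01 -6.87136752e-02]
 [ 0.00000000e+00  0.00000000e+00  0.00000000e+00  1.00000000e+00]]
```

View pics/s4.png

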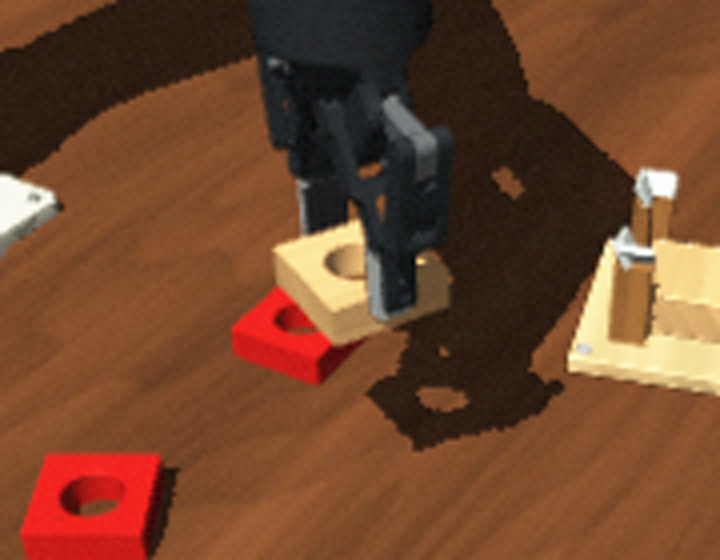

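View pics/w4.png

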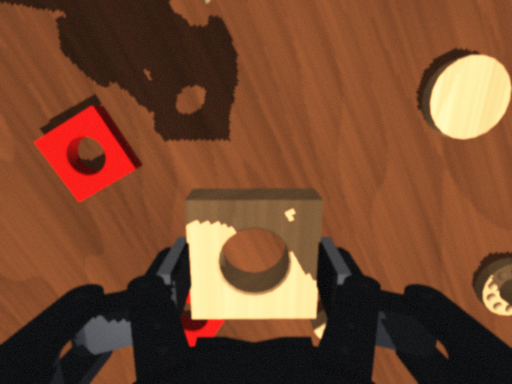

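The spacer hangs level in the grip, with the fingertips near its underside, so the underside is about 5 mm below the TCP. I'll turn now and stop short of the jig to look at it from above.

```bash
python3 - <<'E'
from h import *
T=np.array([[-6.16200786e-04,2.76718211e-01,-9.60950910e-01,-1.43272348e-01],[9.99999752e-01,4.97892445e-04,-4.97865938e-04,1.41605627e-03],[3.40681626e-04,-9.60950979e-01,-2.76718449e-01,-6.87136752e-02]])
s=manip.snapshot("wrist"); f=309.3515
for p in [(187,202),(322,202),(318,319),(190,319)]:
    d=T[:,:3]@np.array([(p[0]-s["cx"])/f,-(p[1]-s["cy"])/f,-1]); k=(-0.015-T[0,3])/d[0]; print(p,(T[:,3]+d*k).round(4))
go(.547,.1225,.16,16)
E
```

```text
(187, 202) [-0.015  -0.0274 -0.0283]
(322, 202) [-0.015   0.0313 -0.0283]
(318, 319) [-0.015   0.033   0.0316]
(190, 319) [-0.015  -0.0295  0.0316]
t 4.25 pos [ 0.4442 -0.0146  0.1342] w 0.0584 q6 0.4 F [ 0.4 -0.3  0. ]
SHIFT [-0.0252, 0.0309, -0.1686] TURN [-42.52, 0.02, -0.37]
```

Request:
jog_arm([
  [[-0.025,0.031,-0.1686],[-42.5,0,0]],
  [[-0.025,0.031,-0.1686],[-42.5,0,0]],
  [[-0.025,0.031,-0.1686],[-42.5,0,0]],
  [[-0.025,0.031,-0.1686],[-42.5,0,0]],
  [[-0.025,0.031,-0.1686],[-42.5,0,0]],
])

```text
t: 4.75
position: [0.5487, 0.1251, 0.1584]
ee_rot: [0.996, 1.326, -0.991]
contact_force: [-0.1, -1.1, -0.3]
width: 0.0582
```

Request:
jog_arm([
  [[0,0,0],[0,0,0]],
  [[0,0,0],[0,0,0]],
])

```text
t: 4.95
position: [0.5476, 0.1251, 0.1566]
ee_rot: [0.997, 1.327, -0.996]
contact_force: [-0.3, -0.2, -0.5]
width: 0.0582
```

```bash
python3 - <<'E'
from h import *
C=grab("wrist","pics/w5.png")
go(.547,.1225,.16,16)
import pickle; pickle.dump(C,open("w5.pkl","wb"))
E
```

```text
t 5.0 pos [0.5477 0.1248 0.1569] w 0.0582 q6 -0.08 F [-0.2 -0.5 -1.1]
SHIFT [-0.0031, -0.0013, 0.002] TURN [0.28, 0.12, -0.16]
```

View pics/w5.png

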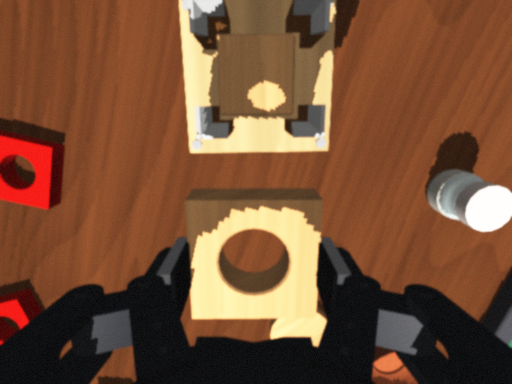

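```bash
python3 - <<'E'
from h import *
import pickle; C=pickle.load(open("w5.pkl","rb"))
b=C["img"][0:165,170:350]; g=np.clip((b/255.)**.6*255,0,255).astype(np.uint8)
cv2.imwrite("pics/w5z.png",cv2.resize(g,None,fx=4,fy=3.6,interpolation=cv2.INTER_CUBIC)[:,:,::-1])
E
```

```text
(no output)
```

View pics/w5z.png

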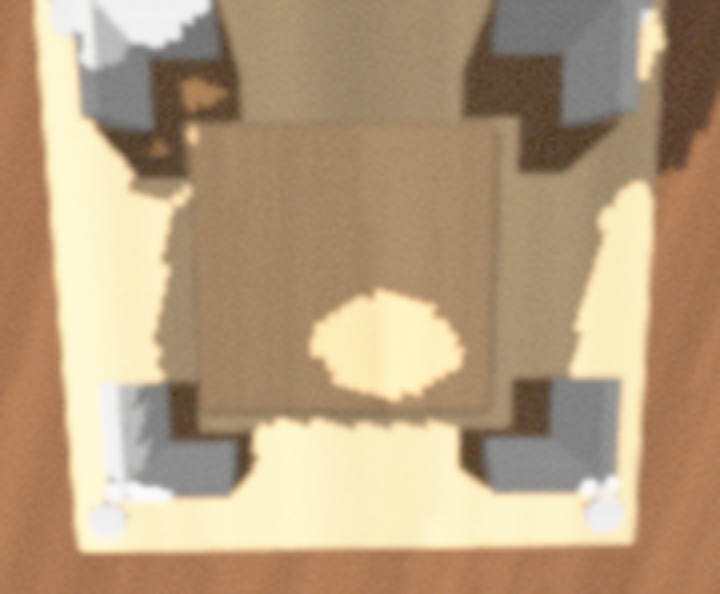

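```bash
python3 - <<'E'
from h import *
import pickle; C=pickle.load(open("w5.pkl","rb"))
B=[ray(C,p,.04)[:2] for p in [(217.5,33.9),(294.7,33.9),(293.3,113.5),(220,114.4)]]
print(np.array(B).round(4),np.mean(B,0).round(4),[round(float(np.linalg.norm(B[i]-B[i-1])),4) for i in range(4)])
for i,j in((0,1),(3,2),(3,0),(2,1)):
    e=B[j]-B[i];print(np.degrees(np.arctan2(e[1],e[0])).round(1))
N=[ray(C,p,.012)[:2] for p in [(190.5,153),(328.5,150.8)]]; e=N[0]-N[1]; a=np.arctan2(e[1],e[0]); print(np.array(N).round(4),np.linalg.norm(e).round(4),np.degrees(a).round(2))
L=ray(C,(179.5,0),.012)[:2]; Rr=ray(C,(333.8,51),.012)[:2]
for q,n in((L,N[0]),(Rr,N[1])): print("side edge ang",np.degrees(np.arctan2(*(q-n)[::-1])).round(2))
m=(N[0]+N[1])/2; t=-np.array([-np.sin(a),np.cos(a)]); print("centre",m+.065*t,m-.065*t)
# guide faces: 4 lip tops? mid-gap
C2=grab("top")
print("block in top px",[proj(C2,(*b,.04)).round(1) for b in B])
E
```

```text
[[0.4881 0.2325]
 [0.5444 0.249 ]
 [0.5618 0.1931]
 [0.5048 0.1757]] [0.5248 0.2126] [0.0592, 0.0587, 0.0586, 0.0596]
16.3
17.0
106.4
107.3
[[0.4847 0.1327]
 [0.6075 0.1706]] 0.1286 -162.82
side edge ang 107.14
side edge ang 107.12
centre [0.52691999 0.2137449 ] [0.56530906 0.08954233]
block in top px [array([144. , 181.8]), array([137.7, 152.7]), array([167.5, 144.6]), array([174.6, 173.9])]
```

The jig's board gives an angle of about 17° and a centre of about (0.526, 0.213). The block centre at (0.525, 0.2126), edges 59 mm, agrees.

```bash
python3 - <<'E'
from h import *
go(.525,.214,.125,17)
E
```

```text
t 5.05 pos [0.5478 0.1246 0.1573] w 0.0584 q6 -0.08 F [ 0.3 -0.2 -0.3]
SHIFT [0.0321, 0.003, -0.0922] TURN [-0.7, 0.12, -0.2]
```

Request:
jog_arm([
  [[0.0,0.003,-0.046],[-0.7,0,0]],
  [[0.01,0.003,-0.092],[-0.7,0,0]],
  [[0.032,0.003,-0.092],[-0.7,0,0]],
  [[0.032,0.003,-0.092],[-0.7,0,0]],
  [[0.032,0.003,-0.092],[-0.7,0,0]],
])

```text
t: 5.55
position: [0.5246, 0.213, 0.1249]
ee_rot: [0.989, 1.331, -0.989]
contact_force: [0.1, -0.1, 0.6]
width: 0.0581
```

```bash
python3 - <<'E'
from h import *
go(.525,.214,.095,17)
for n in("scene","top","wrist"):
    S=grab(n); 
    P=S["st"]["position"]
    u,v=proj(S,P).astype(int); print(n,u,v)
    im=S["img"] if n=="wrist" else cv2.resize(S["img"][max(0,v-60):v+60,max(0,u-75):u+75],None,fx=5,fy=5,interpolation=cv2.INTER_CUBIC)
    cv2.imwrite(f"pics/6_{n}.png",im[:,:,::-1])
E
```

```text
t 5.55 pos [0.5246 0.213  0.1249] w 0.0581 q6 0.07 F [ 0.1 -0.1  0.6]
SHIFT [0.0299, 0.0006, -0.0009] TURN [-0.09, 0.14, -0.11]
scene 317 131
top 142 150
wrist 253 245
```

View pics/6_scene.png

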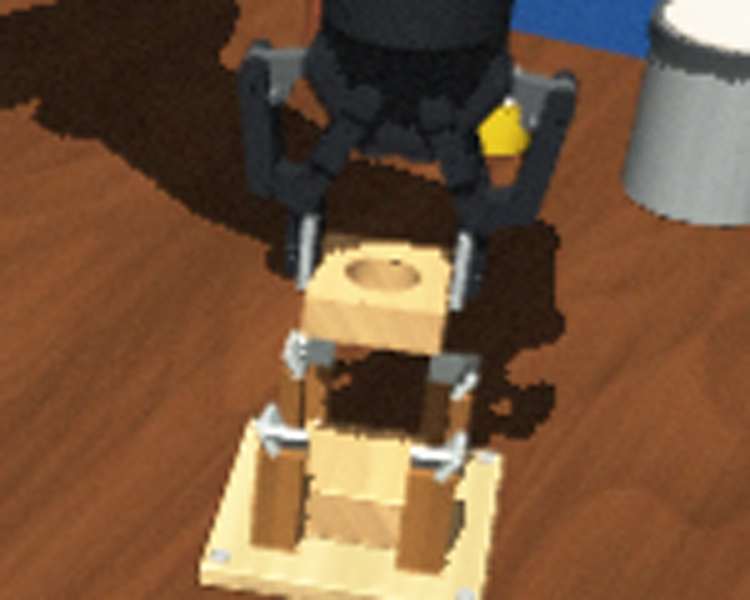

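View pics/6_wrist.png

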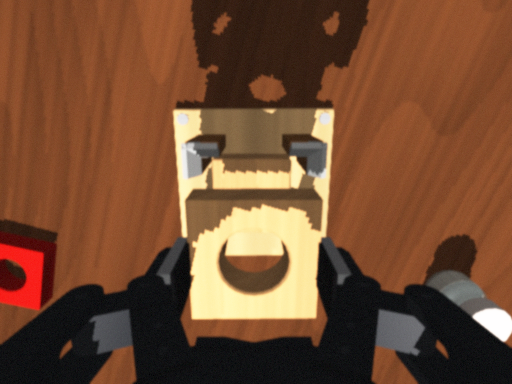

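View pics/6_top.png

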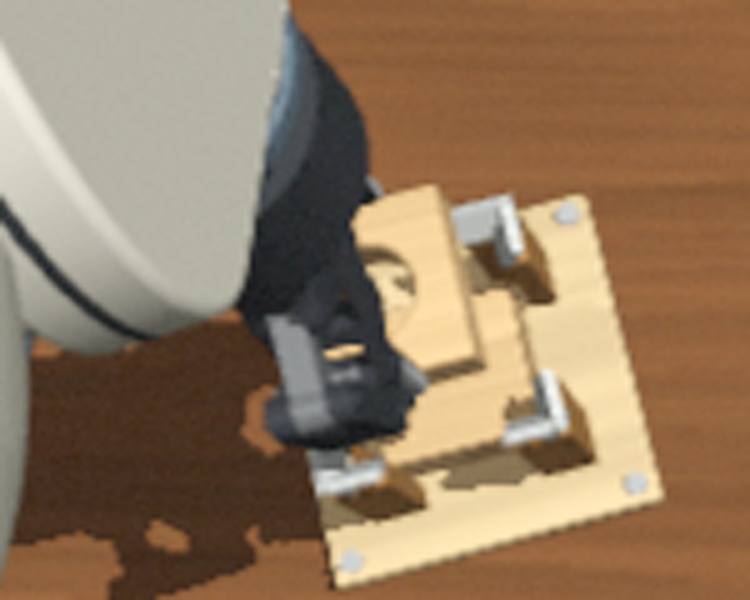

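```bash
python3 - <<'E'
from h import *
C=grab("wrist")
N=[ray(C,p,.012)[:2] for p in [(174,109.5),(334.5,109)]]; e=N[1]-N[0]; a=np.arctan2(e[1],e[0]); m=(N[0]+N[1])/2
print(np.array(N).round(4),np.linalg.norm(e).round(4),np.degrees(a).round(2), "c",(m-.065*np.array([-np.sin(a),np.cos(a)])).round(4))
mn=np.array([.5461,.15165]); print("mid of near/far",(m+mn)/2, np.linalg.norm(m-mn))
go(.5245,.2135,.085,17)
E
```

```text
[[0.4468 0.2564]
 [0.5698 0.2941]] 0.1287 17.03 c [0.5273 0.2131]
mid of near/far [0.52719115 0.21344965] 0.12925542880439864
t 5.75 pos [0.5258 0.2131 0.1261] w 0.0582 q6 0.07 F [-0.8  1.   0.2]
SHIFT [0.0411, -0.0014, -0.0009] TURN [-0.1, 0.12, -0.28]
```

Request:
jog_arm([
  [[0.015,-0.0005,-0.001],[0,0,0]],
  [[0.03,-0.0005,-0.001],[0,0,0]],
  [[0.045,-0.0005,-0.001],[0,0,0]],
  [[0.055,-0.0005,-0.001],[0,0,0]],
  [[0.06,-0.0005,-0.001],[0,0,0]],
])

```text
t: 6.25
position: [0.5244, 0.2134, 0.0641]
ee_rot: [0.989, 1.331, -0.989]
contact_force: [0.1, -0.1, -0.8]
width: 0.0583
```

```bash
python3 - <<'E'
from h import *
C=grab("wrist","pics/7w.png")
go(.5253,.2143,.0465,17)
E
```

```text
t 6.3 pos [0.5244 0.2135 0.064 ] w 0.058 q6 0.07 F [-0.2 -0.2 -0.7]
SHIFT [0.0175, 0.0011, -0.0006] TURN [-0.1, 0.13, -0.11]
```

View pics/7w.png

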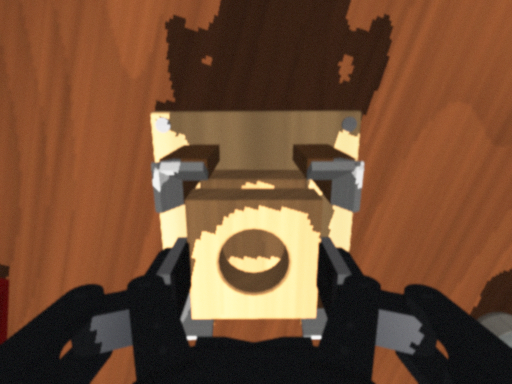

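The spacer has gone in between the guides without contact and is centred, with columns 187 to 322 between guides at about 155 and 362. Next I lower it to the block.

Request:
jog_arm([
  [[0.006,0.0005,-0.0005],[0,0,0]],
  [[0.011,0.001,-0.0005],[0,0,0]],
  [[0.015,0.001,-0.0005],[0,0,0]],
  [[0.0175,0.001,-0.0005],[0,0,0]],
  [[0.0175,0.001,-0.0005],[0,0,0]],
])

```text
t: 6.8
position: [0.5251, 0.2142, 0.0463]
ee_rot: [0.989, 1.331, -0.989]
contact_force: [0.4, 0.1, 0.4]
width: 0.0583
```

Request:
jog_arm([
  [[0.001,0,0],[0,0,0]],
  [[0.0015,0,0],[0,0,0]],
  [[0.0015,0,0],[0,0,0]],
])

```text
t: 7.1
position: [0.5255, 0.2143, 0.0453]
ee_rot: [0.989, 1.331, -0.988]
contact_force: [-0.1, 0.2, 3.4]
width: 0.0581
```

Contact at 3.4 N. I open the jaws.

Request:
jog_arm([
  [[0,0,0],[0,0,0]],
  [[0,0,0],[0,0,0]],
  [[0,0,0],[0,0,0]],
  [[0,0,0],[0,0,0]],
], jaw=0.08)

```text
t: 7.5
position: [0.5254, 0.2143, 0.0452]
ee_rot: [0.989, 1.331, -0.988]
contact_force: [-0.5, 0.0, -0.1]
width: 0.0799
```

Request:
jog_arm([
  [[-0.02,0,0],[0,0,0]],
  [[-0.05,0,0],[0,0,0]],
  [[-0.09,0,0],[0,0,0]],
  [[-0.12,0,0],[0,0,0]],
  [[-0.14,0,0.03],[0,0,0]],
])

```text
t: 8.0
position: [0.5342, 0.1878, 0.1878]
ee_rot: [0.989, 1.331, -0.983]
contact_force: [0.1, -0.3, 0.0]
width: 0.0801
```

```bash
python3 - <<'E'
from h import *
C=grab("wrist","pics/8w.png")
go(.547,.1225,.18,16)
E
```

```text
t 8.05 pos [0.5367 0.1837 0.1903] w 0.0801 q6 0.02 F [ 1.7 -2.7  2.5]
SHIFT [0.0104, -0.0081, 0.0615] TURN [0.98, 0.22, -0.51]
```

View pics/8w.png

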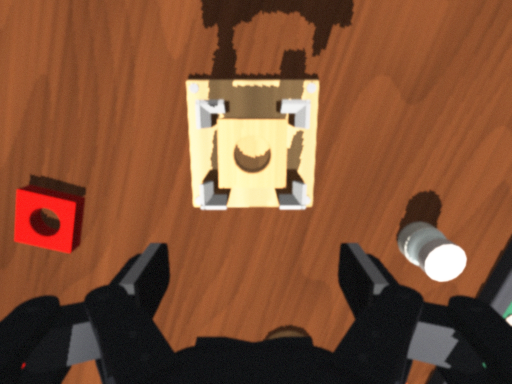

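The spacer lies square in the jig, spanning about columns 218 to 287 and rows 118 to 190. I'll measure it and the rosette.

```bash
python3 - <<'E'
from h import *
C=grab("wrist"); 
b=C["img"][60:225,170:340]; cv2.imwrite("pics/8z.png",cv2.resize(b,None,fx=4,fy=3.6,interpolation=cv2.INTER_CUBIC)[:,:,::-1])
K=[ray(C,p,.012)[:2] for p in [(187,80),(319,80),(313,208),(194,208)]]; c=np.mean(K,0)
print("jig",c.round(4),[float(np.linalg.norm(K[i]-K[i-1]).round(4)) for i in range(4)])
print("st",C["st"]["position"])
T=grab("top","pics/8t.png"); print("rosette px",proj(T,(.632,-.23,.0)).round(0))
b=T["img"][90:150,345:425]; cv2.imwrite("pics/8r.png",cv2.resize(b,None,fx=8,fy=8,interpolation=cv2.INTER_CUBIC)[:,:,::-1])
E
```

```text
jig [0.5309 0.2081] [0.1317, 0.1289, 0.1322, 0.1305]
st [0.53671812 0.1837041  0.19027997]
rosette px [381. 122.]
```

View pics/8z.png

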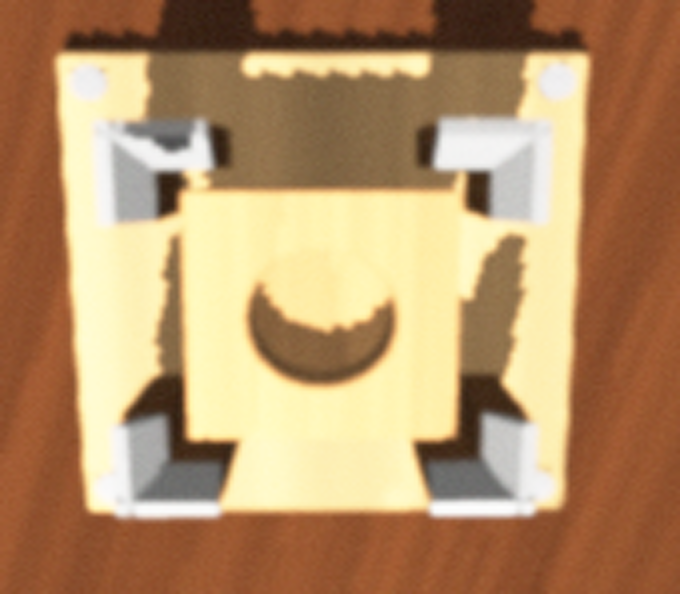

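View pics/8r.png

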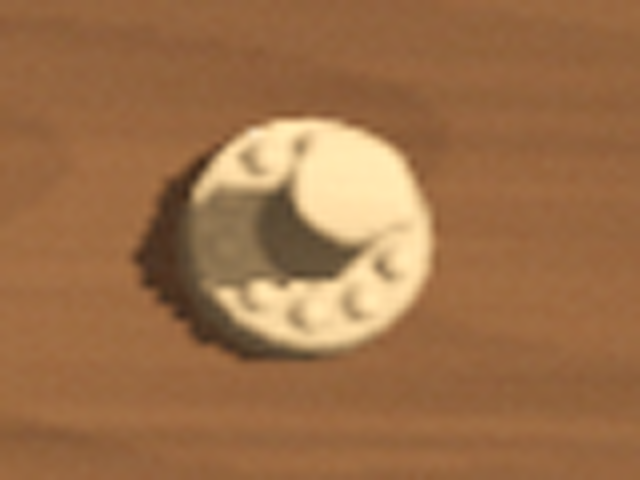

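```bash
python3 - <<'E'
from h import *
S=grab("scene"); P=np.array([.446,-.0146,.137]); ty=np.array([.896,-.445,0])
for d in (-.005,0,.005,.010):
    for s in (.03,.036): print("tip beyond TCP",d,s,proj(S,P+s*ty-[0,0,d]).round(1))
T=grab("top")
print("knob",ray(T,(389.6,113.4),.042).round(4),"disc",ray(T,(383.9,119.4),.012).round(4))
go(.633,-.232,.18,-25)
print(S["st"]["qvel"].round(3))
E
```

```text
tip beyond TCP -0.005 0.03 [237.4 172. ]
tip beyond TCP -0.005 0.036 [239.  173.7]
tip beyond TCP 0 0.03 [237.4 174.2]
tip beyond TCP 0 0.036 [239.1 175.9]
tip beyond TCP 0.005 0.03 [237.5 176.4]
tip beyond TCP 0.005 0.036 [239.1 178.1]
tip beyond TCP 0.01 0.03 [237.6 178.6]
tip beyond TCP 0.01 0.036 [239.2 180.3]
knob [ 0.6342 -0.2326  0.042 ] disc [ 0.6335 -0.2316  0.012 ]
t 8.25 pos [0.5332 0.1857 0.1847] w 0.08 q6 0.02 F [-0.   0.4 -0.6]
SHIFT [0.0056, -0.0256, 0.4287] TURN [41.86, 0.08, -0.13]
[ 0.023  0.036  0.029  0.01  -0.01   0.013]
```

The knob at (0.634,−0.2326) and the disc at (0.6335,−0.2316) agree. I move above the rosette.

Request:
jog_arm([
  [[0.005,-0.0256,0.4287],[42,0,0]],
  [[0.005,-0.0256,0.4287],[42,0,0]],
  [[0.005,-0.0256,0.4287],[42,0,0]],
  [[0.005,-0.0256,0.4287],[42,0,0]],
  [[0.005,-0.0256,0.4287],[42,0,0]],
])

```text
t: 8.75
position: [0.591, -0.0585, 0.1809]
ee_rot: [1.527, 0.965, -1.529]
contact_force: [1.5, 0.4, 0.2]
width: 0.08
```

Request:
jog_arm([
  [[0.005,0.1,0.145],[0,0,0]],
  [[0.005,0.1,0.145],[0,0,0]],
  [[0.005,0.1,0.145],[0,0,0]],
  [[0.005,0.1,0.145],[0,0,0]],
  [[0.005,0.1,0.145],[0,0,0]],
])

```text
t: 9.25
position: [0.6187, -0.2352, 0.174]
ee_rot: [1.529, 0.964, -1.533]
contact_force: [-0.1, 0.4, -0.8]
width: 0.0799
```

```bash
python3 - <<'E'
from h import *
go(.6338,-.232,.13,-25)
E
```

```text
t 9.25 pos [ 0.6187 -0.2352  0.174 ] w 0.0799 q6 0.07 F [-0.1  0.4 -0.8]
SHIFT [0.0439, 0.0124, -0.0095] TURN [-0.63, 0.1, 0.11]
```

Request:
jog_arm([
  [[0.02,0.0124,-0.0095],[0,0,0]],
  [[0.044,0.0124,-0.0095],[0,0,0]],
  [[0.044,0.0124,-0.0095],[0,0,0]],
  [[0.044,0.0124,-0.0095],[0,0,0]],
  [[0.044,0.0124,-0.0095],[0,0,0]],
])

```text
t: 9.75
position: [0.6343, -0.2314, 0.1307]
ee_rot: [1.528, 0.964, -1.532]
contact_force: [-0.2, -0.5, 0.8]
width: 0.0802
```

```bash
python3 - <<'E'
from h import *
C=grab("wrist","pics/9w.png"); 
print(proj(C,(.6338,-.232,.042)).round(0)); go(.6338,-.232,.06,-25)
import pickle; pickle.dump(C,open("w9.pkl","wb"))
E
```

```text
[252. 197.]
t 9.8 pos [ 0.6345 -0.2317  0.1311] w 0.0797 q6 0.08 F [0.2 0.4 0.2]
SHIFT [0.0711, -0.0004, 0.0005] TURN [-0.6, 0.09, 0.02]
```

View pics/9w.png

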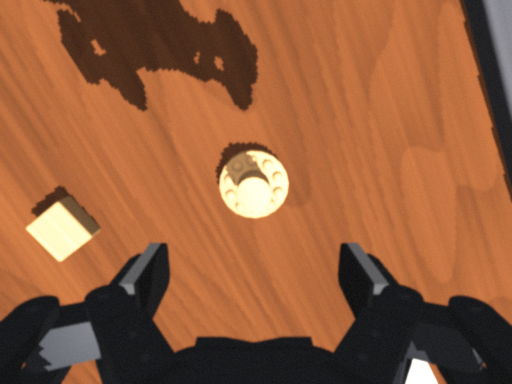

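```bash
python3 - <<'E'
from h import *
import pickle; C=pickle.load(open("w9.pkl","rb"))
b=C["img"][140:225,210:300]; cv2.imwrite("pics/9z.png",cv2.resize(b,None,fx=7,fy=7,interpolation=cv2.INTER_CUBIC)[:,:,::-1])
print(ray(C,(254,193),.042).round(4),ray(C,(254,184),.012).round(4))
E
```

```text
[ 0.6371 -0.2297  0.042 ] [ 0.6369 -0.23    0.012 ]
```

View pics/9z.png

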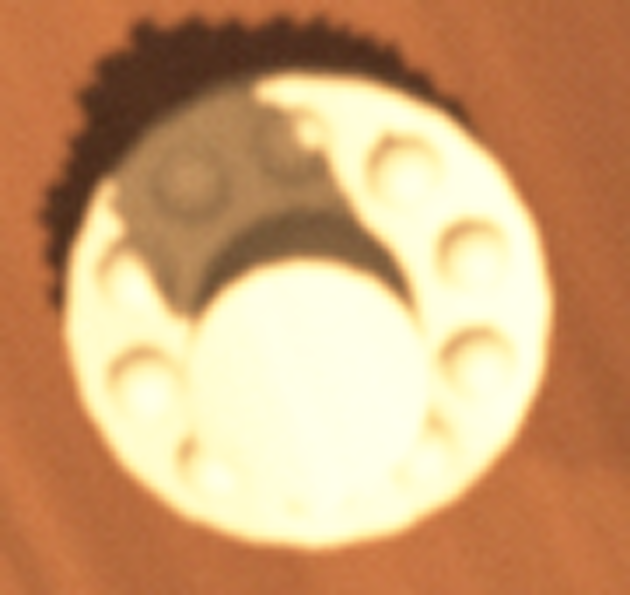

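Request:
jog_arm([
  [[0.03,-0.0005,-0.0005],[0,0,0]],
  [[0.06,-0.0005,-0.0005],[0,0,0]],
  [[0.085,-0.0005,-0.0005],[0,0,0]],
  [[0.1,-0.0005,-0.0005],[0,0,0]],
  [[0.11,-0.0005,-0.0005],[0,0,0]],
], jaw=0.05)

```text
t: 10.3
position: [0.6342, -0.2311, 0.0207]
ee_rot: [1.529, 0.963, -1.531]
contact_force: [0.2, 0.4, 0.2]
width: 0.05
```

```bash
python3 - <<'E'
from h import *
C=grab("wrist","pics/10w.png"); 
go(.635,-.231,.021,-25)
E
```

```text
t 10.35 pos [ 0.6336 -0.2309  0.0196] w 0.0502 q6 0.08 F [-1.3 -0.6 -0.3]
SHIFT [-0.0014, 0.0013, -0.0005] TURN [-0.59, 0.09, 0.1]
```

View pics/10w.png

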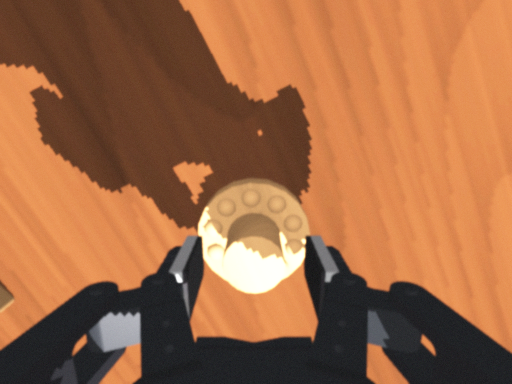

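The knob is centred between the tips, at column 254 with the fingers at 202 and 306. I close with the TCP at about 21 mm.

Request:
jog_arm([
  [[-0.0015,0.001,-0.0005],[0,0,0]],
  [[-0.0015,0.001,-0.0005],[0,0,0]],
  [[-0.0015,0.001,-0.0005],[0,0,0]],
  [[-0.0015,0.001,-0.0005],[0,0,0]],
  [[-0.0015,0.001,-0.0005],[0,0,0]],
], jaw=0.015)

```text
t: 10.85
position: [0.6358, -0.2313, 0.0225]
ee_rot: [1.529, 0.962, -1.53]
contact_force: [0.1, 0.4, 6.1]
width: 0.0251
```

Request:
jog_arm([
  [[-0.001,0,0],[0,0,0]],
  [[-0.015,0,0],[0,0,0]],
  [[-0.05,0,0],[0,0,0]],
  [[-0.09,0,0],[0,0,0]],
  [[-0.13,0,0],[0,0,0]],
])

```text
t: 11.35
position: [0.6353, -0.2309, 0.1543]
ee_rot: [1.529, 0.963, -1.531]
contact_force: [0.7, -0.1, -0.4]
width: 0.0256
```

```bash
python3 - <<'E'
from h import *
C=grab("wrist","pics/11w.png"); S=grab("scene")
u,v=proj(S,S["st"]["position"]).astype(int)
print(u,v); cv2.imwrite("pics/11s.png",cv2.resize(S["img"][max(0,v-60):v+60,max(0,u-75):u+75],None,fx=5,fy=5,interpolation=cv2.INTER_CUBIC)[:,:,::-1])
go(.547,.1225,.18,17)
E
```

```text
255 283
t 11.45 pos [ 0.6394 -0.2324  0.16  ] w 0.0252 q6 0.08 F [ 1.7  0.1 -0.6]
SHIFT [-0.023, -0.2364, -0.2801] TURN [-42.6, 0.28, -0.63]
```

View pics/11w.png

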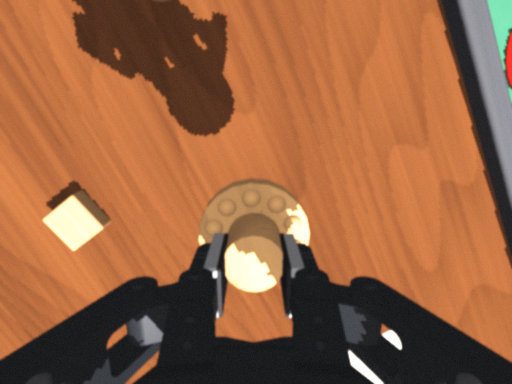

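View pics/11s.png

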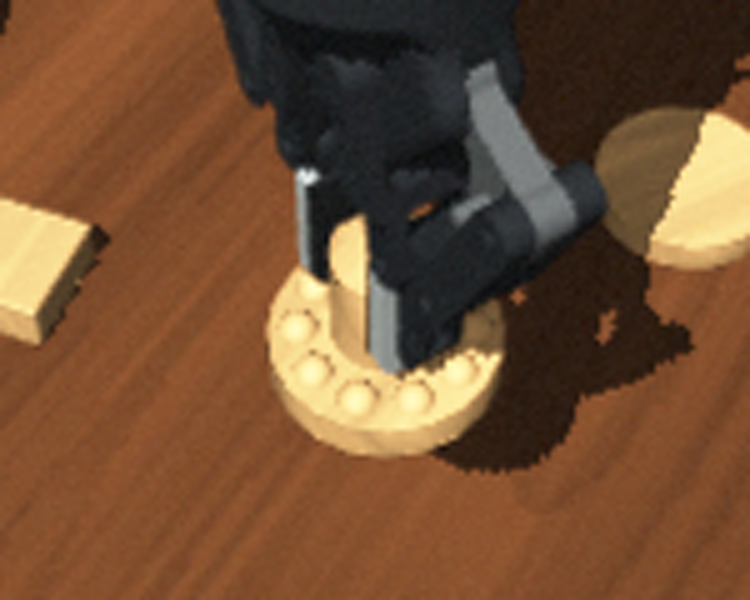

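The rosette hangs upright in the grip, with its underside about 22 mm below the TCP. I carry it toward the jig.

Request:
jog_arm([
  [[-0.02,-0.2364,-0.28],[-42.6,0,0]],
  [[-0.023,-0.2364,-0.28],[-42.6,0,0]],
  [[-0.023,-0.2364,-0.28],[-42.6,0,0]],
  [[-0.023,-0.2364,-0.28],[-42.6,0,0]],
  [[-0.023,-0.2364,-0.28],[-42.6,0,0]],
])

```text
t: 11.95
position: [0.5738, 0.0124, 0.1713]
ee_rot: [0.983, 1.326, -0.981]
contact_force: [0.2, 1.1, -0.9]
width: 0.0256
```

```bash
python3 - <<'E'
from h import *
go(.547,.1225,.18,17)
E
```

```text
t 11.95 pos [0.5738 0.0124 0.1713] w 0.0256 q6 -0.29 F [ 0.2  1.1 -0.9]
SHIFT [-0.0095, 0.0073, -0.113] TURN [0.32, 0.47, -0.46]
```

Request:
jog_arm([
  [[-0.005,0.003,-0.05],[0.3,0.4,-0.4]],
  [[-0.009,0.007,-0.095],[0.3,0.4,-0.4]],
  [[-0.0095,0.0073,-0.113],[0.3,0.4,-0.4]],
  [[-0.0095,0.0073,-0.113],[0.3,0.4,-0.4]],
  [[-0.0095,0.0073,-0.113],[0.3,0.4,-0.4]],
])

```text
t: 12.45
position: [0.5468, 0.1224, 0.1799]
ee_rot: [0.986, 1.334, -0.987]
contact_force: [0.0, -0.5, -0.4]
width: 0.0249
```

Request:
jog_arm([
  [[0,0,0],[0,0,0]],
  [[0,0,0],[0,0,0]],
  [[0,0,0],[0,0,0]],
])

```text
t: 12.75
position: [0.5469, 0.1214, 0.1798]
ee_rot: [0.987, 1.334, -0.988]
contact_force: [0.6, -0.6, -0.2]
width: 0.0251
```

```bash
python3 - <<'E'
from h import *
C=grab("wrist","pics/12w.png"); print(C["st"]["qvel"].round(3))
import pickle; pickle.dump(C,open("w12.pkl","wb"))
b=C["img"][0:165,170:350]; cv2.imwrite("pics/12z.png",cv2.resize(b,None,fx=4,fy=3.6,interpolation=cv2.INTER_CUBIC)[:,:,::-1])
go(.547,.1225,.18,17)
E
```

```text
[ 0.005 -0.    -0.     0.002 -0.001 -0.001]
t 12.8 pos [0.5469 0.1216 0.1798] w 0.0248 q6 -0.1 F [ 0.1 -0.5 -0.5]
SHIFT [-0.0002, 0.0003, -0.0009] TURN [0.01, 0.09, -0.03]
```

View pics/12w.png

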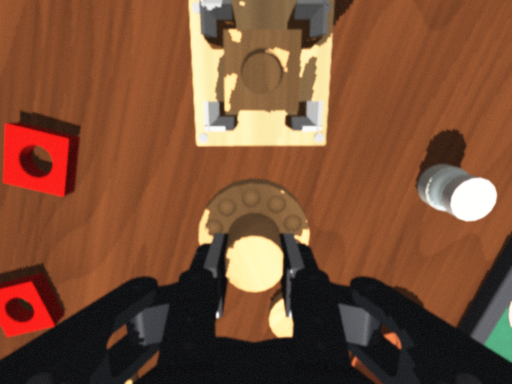

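View pics/12z.png

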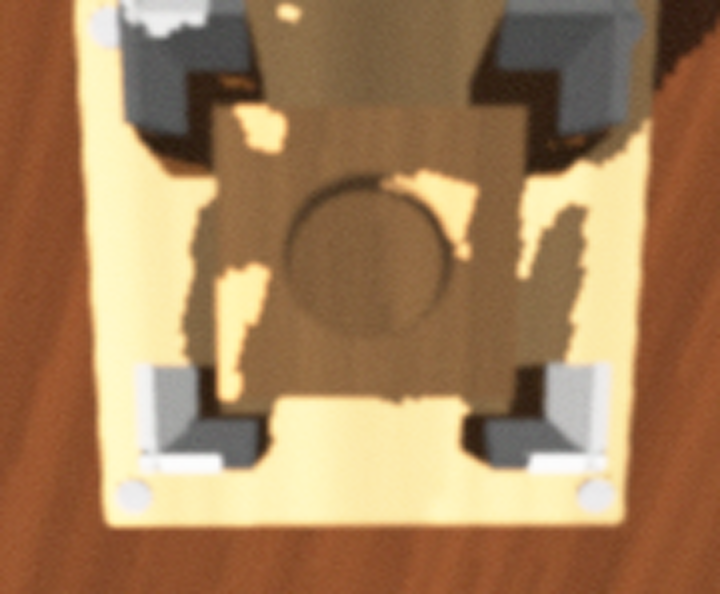

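```bash
python3 - <<'E'
from h import *
import pickle; C=pickle.load(open("w12.pkl","rb"))
f=lambda p:(p[0]/4+170,p[1]/3.6)
B=[ray(C,f(p),.06)[:2] for p in [(212,105),(528,105),(515,405),(217,405)]]
e=B[1]-B[0]
print("spacer",np.mean(B,0).round(4),[float(np.linalg.norm(B[i]-B[i-1]).round(4)) for i in range(4)],np.degrees(np.arctan2(e[1],e[0])).round(1))
print("hole",ray(C,f((369,255)),.06).round(4))
N=[ray(C,f(p),.012)[:2] for p in [(106,526),(623,524)]]; e=N[1]-N[0]; a=np.arctan2(e[1],e[0]); m=sum(N)/2
print("jig",(m+.065*np.array([-np.sin(a),np.cos(a)])).round(4),np.linalg.norm(e).round(4),np.degrees(a).round(2))
k=ray(C,(254.5,264),C["st"]["position"][2]+.0195); print("knob-TCP in tool",R.from_rotvec(C["st"]["ee_rot"]).inv().apply(k-C["st"]["position"]).round(4))
go(.5252,.2135,.125,17)
E
```

```text
spacer [0.5263 0.2123] [0.0618, 0.0605, 0.0618, 0.0612] 17.0
hole [0.5262 0.2134 0.06  ]
jig [0.5267 0.2132] 0.1294 17.23
knob-TCP in tool [-0.0195  0.0005 -0.0001]
t 12.8 pos [0.5469 0.1216 0.1798] w 0.0248 q6 -0.1 F [ 0.1 -0.5 -0.5]
SHIFT [0.0547, 0.0061, -0.0944] TURN [0.01, 0.09, -0.03]
```

The spacer is centred in the jig to about 1 mm, at 17.0° against 17.2°. I bring the rosette above it.

Request:
jog_arm([
  [[0.0,0.005,-0.048],[0,0,0]],
  [[0.01,0.005,-0.094],[0,0,0]],
  [[0.04,0.005,-0.094],[0,0,0]],
  [[0.05,0.005,-0.094],[0,0,0]],
  [[0.05,0.005,-0.094],[0,0,0]],
])

```text
t: 13.3
position: [0.5231, 0.2119, 0.1281]
ee_rot: [0.985, 1.336, -0.991]
contact_force: [0.1, 0.1, -0.5]
width: 0.0255
```

```bash
python3 - <<'E'
from h import *
C=grab("wrist","pics/13w.png"); S=grab("scene")
u,v=proj(S,S["st"]["position"]).astype(int)
cv2.imwrite("pics/13s.png",cv2.resize(S["img"][max(0,v-60):v+60,max(0,u-75):u+75],None,fx=5,fy=5,interpolation=cv2.INTER_CUBIC)[:,:,::-1])
go(.526,.2133,.084,17)
E
```

```text
t 13.4 pos [0.5248 0.212  0.13  ] w 0.0254 q6 0.07 F [ 0.1 -1.2 -0.4]
SHIFT [0.046, 0.0015, -0.0009] TURN [-0.06, 0.1, -0.02]
```

View pics/13s.png

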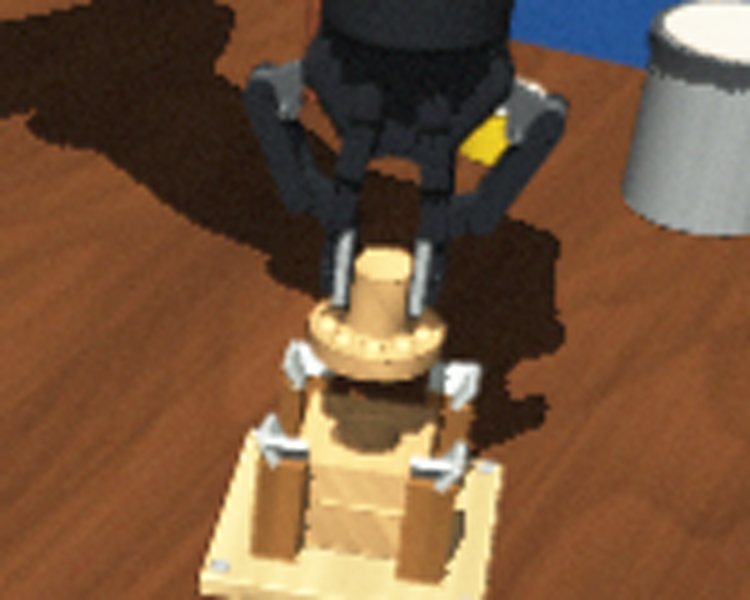

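View pics/13w.png

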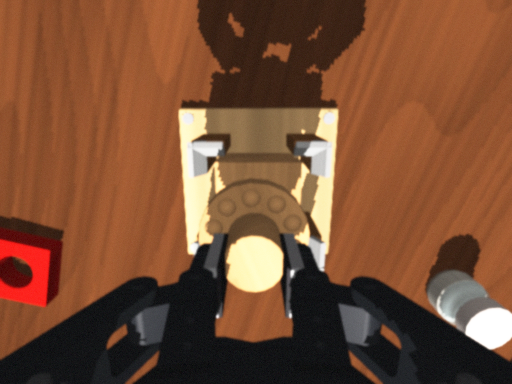

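The spacer is flush on the block, and the rosette is level and centred above the pocket. I lower it.

Request:
jog_arm([
  [[0.012,0.0015,-0.001],[0,0,0]],
  [[0.024,0.0015,-0.001],[0,0,0]],
  [[0.034,0.0015,-0.001],[0,0,0]],
  [[0.042,0.0015,-0.001],[0,0,0]],
  [[0.0455,0.0015,-0.001],[0,0,0]],
])

```text
t: 13.9
position: [0.5254, 0.213, 0.0832]
ee_rot: [0.987, 1.334, -0.991]
contact_force: [-0.3, 0.5, -0.4]
width: 0.025
```

Request:
jog_arm([
  [[0.0005,0,0],[0,0,0]],
  [[0.001,0,0],[0,0,0]],
])

```text
t: 14.1
position: [0.5253, 0.213, 0.0825]
ee_rot: [0.986, 1.334, -0.991]
contact_force: [-1.8, -1.3, 6.4]
width: 0.0253
```

Request:
jog_arm([
  [[0,0,0],[0,0,0]],
  [[0,0,0],[0,0,0]],
  [[0,0,0],[0,0,0]],
  [[0,0,0],[0,0,0]],
], jaw=0.05)

```text
t: 14.5
position: [0.5254, 0.2131, 0.0826]
ee_rot: [0.987, 1.334, -0.991]
contact_force: [-0.2, 0.5, 0.3]
width: 0.0502
```

Request:
jog_arm([
  [[-0.01,0,0],[0,0,0]],
  [[-0.03,0,0],[0,0,0]],
  [[-0.07,0,0],[0,0,0]],
  [[-0.11,0,0],[0,0,0]],
  [[-0.12,0,0.04],[0,0,0]],
])

```text
t: 15.0
position: [0.5392, 0.1783, 0.2081]
ee_rot: [0.989, 1.331, -0.981]
contact_force: [1.7, 0.2, 0.1]
width: 0.0498
```

Request:
jog_arm([
  [[0,0,0.03],[0,0,0]],
  [[0,0,0.06],[0,0,0]],
  [[0,0,0.06],[0,0,0]],
  [[0,0,0.06],[0,0,0]],
  [[0,0,0.06],[0,0,0]],
])

```text
t: 15.5
position: [0.5566, 0.1216, 0.2083]
ee_rot: [0.989, 1.332, -0.98]
contact_force: [0.4, 0.1, -0.4]
width: 0.0498
```

```bash
python3 - <<'E'
from h import *
C=grab("wrist","pics/14w.png"); S=grab("scene")
u,v=proj(S,(.526,.213,.06)).astype(int)
cv2.imwrite("pics/14s.png",cv2.resize(S["img"][max(0,v-60):v+60,max(0,u-75):u+75],None,fx=5,fy=5,interpolation=cv2.INTER_CUBIC)[:,:,::-1])
print(C["st"]["t"],C["st"]["qvel"].round(3),C["st"]["contact_force"].round(1))
for z,p in((.102,(.526,.213,.102)),(.072,(.526,.213,.072))): print(z,proj(C,p).round(1))
import pickle; pickle.dump(C,open("w14.pkl","wb"))
E
```

```text
15.5 [ 0.01   0.003  0.001 -0.001 -0.004 -0.001] [ 0.4  0.1 -0.4]
0.102 [249.5  65.8]
0.072 [249.7  70.1]
```

View pics/14s.png

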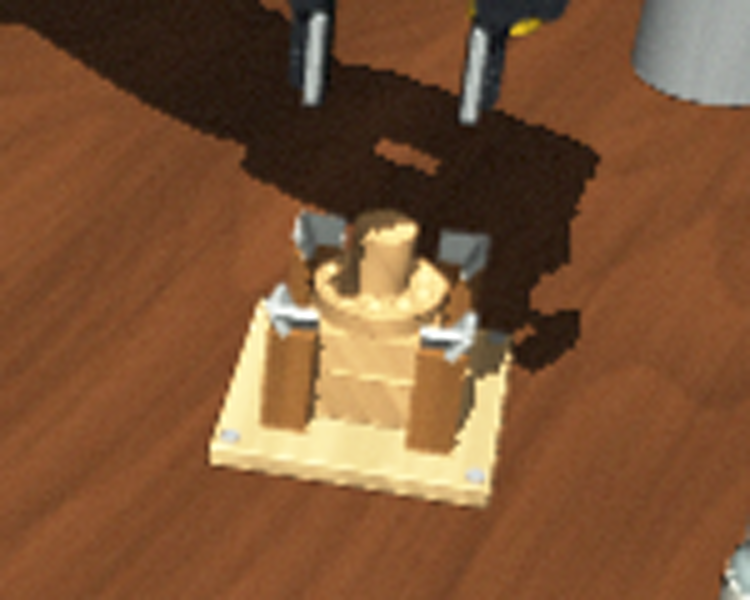

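View pics/14w.png

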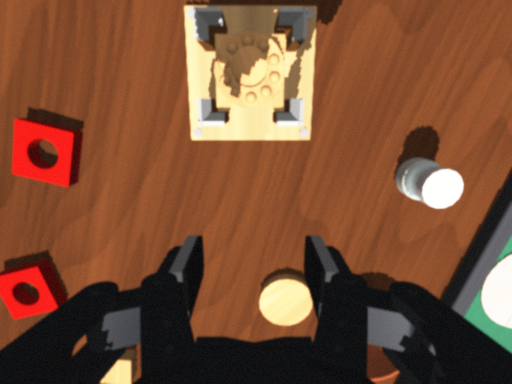

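The scene picture shows the block, spacer and rosette stacked flush, with the knob up. In the wrist picture the rosette is at about (250,68), where the pocket centre should appear, and the arm is clear.

```bash
python3 -c "
from station import manip
print(manip.job_done(), manip.read_state()['t'])"
```

```text
the job is handed in; nothing more can be done
the job is handed in; nothing more can be done
```

The spacer is on the base block and the rosette is on the spacer, knob up, all stacked in the jig. I handed the job in at about 15.5 s of the 51 s allowed. I lowered both pieces until they touched lightly (3.4 N and 6.4 N) before opening the jaws.

**Last checks:**
- **Spacer:** it measured within about 1 mm of the pocket centre and at 17.0°, against 17.2° for the jig.
- **Rosette:** it appears at wrist pixel (250,68), where the pocket centre should be. I judged that by eye and did not measure it after release.
- **Stack:** the scene picture shows all three pieces flush and upright, with the fingers clear of them.

**Two things disagreed:**
- **Jig position:** early estimates from the top and wrist cameras differed by about 4 mm. I relied on the wrist camera after its own near-edge and far-edge measurements matched.
- **Grip force:** closing on the spacer pressed about 18 N against the bench, under the 40 N limit. It was gone after the lift.

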